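# Fasten the bench pull gauge and take its check pull

### The arm

A 7-joint arm with a two-finger parallel gripper is mounted at the origin on the work surface. World frame = base frame: x ahead of the robot, y to its left, z up, the work surface at z = 0. Lengths are in m, angles in degrees, forces in N, time in s.
With the tool pointing down it reaches from about 0.425 to 0.875 m from the base axis. Payload 4.7 kg.
Tool frame: the origin (TCP) lies at the very end of the fingers, on their centre line; the grasp point (between the pads) lies robot.grasp_offset behind it (robot.grasp_offset is the distance from the TCP to the grasp point, in m); z points along the fingers, y is the line along which they close (so a half turn about z gives the same grasp; the last joint's range is limited). The gripper opens to 85 mm and grips with 20 to 120 N. Pads are 22 mm wide; open, the fingers measure 114 mm over their backs; the gripper's body (76 mm by 85 mm) begins 54 mm behind the grasp point. The pads swing forward as they close: fully open they stand 13 mm farther back than shut.
Start: joints at [-72.302, 18.392, -4.016, 83.108, 1.295, 78.541, -3.26], TCP at [0.189, 0.622, 0.231] pointing down, gripper open.
Joint ranges: [-163.93, 163.93], [-17.29, 119.83], [-79.2, 71.16], [3.27, 140.29], [-89.18, 269.18], [5.43, 117.66], [-154.24, 154.24]. Speed limits (degrees/s): [147.25, 147.25, 180, 180, 180, 180, 180].

### API

Orientations are given as [roll, pitch, yaw] about the fixed x, y, z axes, in that order (R = Rz(yaw) Ry(pitch) Rx(roll)).
In Python, from cell import robot gives the robot as it stands.
- The arm moves only by the tool apply_moves, never from a script. Its argument "rows" is text: rows parted by semicolons, each of 7 numbers parted by spaces: the shift along the tool's x, y, z as a fraction of full scale, then the turn, a rotation vector about the tool's x, y, z as a fraction of full scale, then the opening, from 0 (shut) to 1 (fully open). In form: x y z ax ay az hand; .... A call has 1 to 12 rows; each row shifts and turns the commanded pose from where the row before left it, along the tool's axes as they then stand; what a row does not reach is not made up. Full scale, the value 1, is 0.3 m for a shift and 90 degrees for a turn. A row lasts 1/10 s, in which the tool goes at most 50 mm and 8.59 degrees, less where a joint would pass 70% of its speed; a pose out of reach is approached as far as the arm can. A call with a number of a shift or a turn outside -1 to 1 is refused whole. A call with a gripper value outside its range is refused whole. The fingers move at their own pace and stop on an object; the grip force is fixed at half the most. Time passes only in rows, so rows that do not move let the fingers close. It gives the time, the measured TCP pose, the force, the opening and the grip force at its end, in the units of the state.
- robot.observe(): the state, without advancing time (a new reading comes with each control period).
- robot.read_camera(name): name is "scene" or "top" or "wrist"; returns a dict with "img" (400x640x3 uint8, red, green, blue), "intrinsics" (3x3 intrinsics, pixels), "k1" (the pictures are not rectified: a ray, as slopes to the right and down, at radius r is drawn at 1 + k1 r^2 times it, then the intrinsics apply), "camera_from_world" (4x4, takes a point from world to camera coordinates). Camera axes: x right, y down, z forward; pixel columns grow to the right and rows downward; lengths in m; the calibration is good to about 2 mm. A picture is of the moment at which its call begins. There is no depth.
- robot.sign_off(): hands the job in; it is judged then, once.
Trained networks look in a picture, given as the dict that the camera call returned (one of the last four; its "shot" number tells which), for a name from the list of things; names that differ only in an ending like _2 or _b are one class to them, and where a whole thing is asked for, a point or a joint stands for the part that bears it (a point fixed in the world has none). Each returns a list of dicts, best first, with "confidence" (0 to 1); they miss things now and then, are a little off and sometimes report something else, mostly with a low value. They report only what shows in the picture. A call takes as long as a camera call.
- robot.masks_of(picture, label): "pixels" (400x640 bool, what is visible of it).
- robot.spot_point(picture, label): "point" ([x, y, z] in m, in world coordinates, good to about 4 mm: a listed point, or the origin of a listed thing).
The state is a dict: "time": time; "joint_positions": joint angles; "joint_vel": joint speeds; "joint_torque": joint torques, N m; "position": TCP position; "eef_rot": TCP orientation; "contact_force": force on the tool from outside, world axes, zero at the start; "torque": the same for the moment, N m; "gripper_width": finger opening in m; "grip_force": force on a finger pad.
Only numpy, scipy, OpenCV 4.12 (cv2) and the standard library are available. Lean on these libraries where they do the work, as an engineer would, in place of code of your own. Each camera call takes 0.05 s, during which the arm holds its last target. There are 200 camera calls.

### The job

Fasten the watchmaker's pull gauge first: line the wing of its quarter-turn stud up with the slot, push it down and turn it a quarter turn clockwise so that it locks. Then pull the sprung handle out along its slope until the pointer stands at the brass index, hold it there for two seconds without pulling well past the index, and ease it fully home without letting it snap back. Leave the index where it is set and do not disturb the other things on the bench.

Things in the scene. Friction and masses are not known exactly. Their poses are not given: they have to be found in the camera images.
- gauge: bench pull gauge, fixed to the bench: grey base 270 x 105 mm, 12 mm thick, with a side foot out to y = -148 mm, a forward-leaning aluminium plate and a grey spring housing behind it (up to 225 mm high). Origin on the bench under the base; x level, the way the slide is pulled; z up; scale rail on the +y side. The slide runs along x and 35 degrees (0.61 rad) downwards
- plate_edge (a point): middle of the upper edge of the aluminium plate's front face; plate 74 mm wide, 12 mm thick, leaning 35 degrees over the handle, so that at home the handle must be taken with the fingers tilted as it is. Axes as gauge
- handle_center (a point): grip point of the pull handle: black paddle 10 mm thick (x), 36 mm wide (y), ending 18 mm above this point (z); rod axis 30 mm below it, rod 10 mm thick, behind only. x: pull direction, out and 35 degrees down; y level; z along the paddle, leaning 35 degrees forward. At home 50 mm free behind it to the plate, whose edge is 44 mm farther along z; nothing in front
- slide (a joint): how far the slide is pulled out, m: 0 home, 0.07 end stop. Its spring pulls it home with about 3 N at home plus 1.8 N per 10 mm; it snaps back when let go while out
- pointer_tip (a point): tip of the thin steel pointer blade (3 mm thick) carried by the slide on the +y side, beside the scale rail; axes as handle_center
- index_tip (a point): tip of the brass index (3 mm fin on a saddle 12 x 16 mm) on the scale rail; axes as handle_center. The pointer is at the index when the two tips meet (pointer_tip at 0 along this x)
- index (a joint): where the index stands, in m of slide travel: the pointer is at the index when joint slide equals this value. Held by friction only
- wing_center (a point): centre of the steel wing of the quarter-turn stud on the side foot: upright bar 34 mm long (its x), 12 mm thick (y), 30 mm tall (z), its centre 47 mm above the bench when popped up. Below it a 10 mm stem with a 20 mm cross pin parallel to the wing. Nothing taller than the boss within 60 mm
- slot (a point): centre of the top of the slotted steel boss under the stud, 50 x 30 mm, 15.5 mm above the bench, on the stud's axis; the slot (40 x 8 mm) runs along this x, the same as the gauge's x
- stud_push (a joint): how far the stud is pushed down, m: 0 popped up, 0.009 bottom. Only with the wing along the slot (within 0.2 rad) does it go down more than 1 to 2 mm, against a spring of 1.5 to 4.2 N; at 0.008 or more it can be turned, and then it stays at about 0.007 by itself
- stud_turn (a joint): angle of the wing, rad, growing clockwise seen from above: 0 lined up with the slot, 1.57 (stop at 1.6) locked across it; negative as found. Stays where it is left (0.03 N m friction)
- oil_bottle: small amber glass bottle with a black cap, 38 mm across, 85 mm tall; origin at the centre of its underside. A bystander
- loupe: black eye loupe standing on end, 34 mm across, 32 mm tall; origin under its centre. A bystander
- tweezers: steel tweezers lying flat, 130 mm long; origin under the middle, x towards the tips. A bystander
- movement: grey round holder with a brass watch movement on it, 48 mm across, 17 mm tall; origin under its centre. A bystander
- parts_jar: low glass jar with an aluminium lid, 44 mm across, 40 mm tall; origin under its centre. A bystander
- driver: small screwdriver lying down, 110 mm long; origin under its middle. A bystander

How it is judged (in metres and radians):
On the way, in this order (a step that is already met when the one before it is completed fails the run):
1. the stud is pushed in and turned a quarter turn, locked, with the slide still home (value of joint stud_push above 0.005 m and value of joint stud_turn above 1.2 rad and value of joint slide below 0.004 m), for 0.2 s.
2. the pointer is held at the index, within 3 mm, for a second and a half, with the stud locked (value of joint stud_push above 0.005 m and value of joint stud_turn above 1.2 rad and x of pointer_tip in the frame of index_tip between -0.003 and 0.003 m), for 1.5 s.
3. the slide is back home (value of joint slide below 0.004 m), for 0.2 s.
At the end, for the whole second after the job is handed in: the stud is locked (down more than 5 mm and turned more than 1.2 rad from the slot), the slide is home within 4 mm, and the index stands within 3 mm of where it was set (all of step 1 and distance of index_tip from where it was at the start of the episode below 0.003 m); the robot touches nothing.
It fails at once if the slide snapped back (faster than 0.35 m/s) (velocity of joint slide below -0.35 m/s).
It fails at once if the slide was pulled more than 10 mm past the index (x of pointer_tip in the frame of index_tip above 0.01 m).
It fails at once if the index was shifted by more than 3 mm (distance of index_tip from where it was at the start of the episode above 0.003 m).
It fails at once if a bystander was moved by more than 30 mm (distance of any of oil_bottle, loupe, tweezers, movement, parts_jar, driver from where it was at the start of the episode above 0.03 m).
It also fails if it takes over 58 s, if anything falls off the work surface, if the arm or the gripper's body presses on something with over 40 N, if the wrist force passes 120 N, or if a joint passes its speed limit or range.

## Working session

There is one attempt and no reset: what is moved stays moved. The work goes in short steps, Python scripts to look and compute and a tool call to move; the robot and the scene stay as the last step left them, time stands still between calls to the robot, and variables do not carry over. Pictures are saved under pics/ and viewed, at most 10 in all, crops included, and the job is handed in when it is done.

Besides the shell and the picture viewer there is one more tool, called as name(argument=value, ...) on one line, values as JSON. apply_moves: Moves the arm, as the interface text tells. Its arguments: {"type":"object","properties":{"rows":{"type":"string"}},"required":["rows"]}

```bash
mkdir -p pics; ls; cat > h.py <<'E'
import numpy as np, cv2
from cell import robot
from scipy.spatial.transform import Rotation as R
def spots(cams,labels):
    out={}
    for c in cams:
        p=robot.read_camera(c)
        for l in labels:
            r=robot.spot_point(p,l)
            out[c,l]=r
            print(c,l,[(np.round(a["point"],4).tolist(),round(a["confidence"],2)) for a in r[:2]])
        cv2.imwrite(f"pics/{c}_{p['shot']}.png",p["img"][:,:,::-1])
    return out
E
python3 - <<'E'
from h import *
s=robot.observe();print(s, robot.grasp_offset)
spots(["scene","top"],["gauge","plate_edge","handle_center","pointer_tip","index_tip","wing_center","slot","oil_bottle","loupe","tweezers","movement","parts_jar","driver"])
E
ls pics
```

```text
pics
{'time': 0.0, 'joint_positions': array([-72.30090838,  18.43944219,  -4.01556875,  83.17631088,
         1.29330438,  78.5396316 ,  -3.2589506 ]), 'joint_vel': array([ 0.03223902, -0.01774023,  0.08417878,  0.0344911 ,  0.03915797,
        0.06232718,  0.03412472]), 'joint_torque': array([ 3.26176087e-04, -4.93585968e+01, -3.82095510e-01, -3.14330828e+01,
        1.28957300e-02,  1.15865117e-02, -2.01384995e-05]), 'position': array([0.1887411 , 0.62142703, 0.2302068 ]), 'eef_rot': array([-1.79889765e+02,  4.09361237e-03,  1.63111439e+02]), 'contact_force': array([ 0.35025281, -0.02432398, -0.77163491]), 'torque': array([0.0147153 , 0.0016172 , 0.05881586]), 'grip_force': 0.0, 'gripper_width': 0.08559452805234402} 0.0187
scene gauge [([0.576, 0.0969, -0.0002], 0.57), ([0.6281, -0.1028, 0.0001], 0.48)]
scene plate_edge [([0.5684, 0.0659, 0.1756], 0.96)]
scene handle_center [([0.5619, 0.0482, 0.1127], 0.52)]
scene pointer_tip [([0.6788, 0.1275, 0.0014], 0.72), ([0.6061, 0.054, 0.0886], 0.61)]
scene index_tip [([0.5988, 0.014, 0.0548], 0.4)]
scene wing_center [([0.4512, 0.0359, 0.04
[... 413 characters left out ...]
ge [([0.5726, 0.0704, 0.183], 0.95)]
top handle_center [([0.5633, 0.0457, 0.1112], 0.74), ([0.6279, -0.0986, 0.0017], 0.56)]
top pointer_tip [([0.604, 0.0586, 0.0857], 0.71)]
top index_tip [([0.5739, 0.0683, 0.1817], 0.66)]
top wing_center [([0.4508, 0.0348, 0.0469], 0.64), ([0.6302, -0.0985, 0.0025], 0.49)]
top slot [([0.4519, 0.0365, 0.0139], 0.68)]
top oil_bottle [([0.4584, 0.2629, -0.0004], 0.81)]
top loupe [([0.673, 0.0415, -0.0004], 0.46)]
top tweezers [([0.5723, 0.0677, 0.181], 0.72), ([0.4651, -0.1033, -0.0032], 0.67)]
top movement [([0.6846, 0.1272, -0.0009], 0.66)]
top parts_jar [([0.6284, -0.0998, -0.0001], 0.54)]
top driver [([0.7167, 0.2662, 0.0017], 0.51)]
scene_1.png
top_2.png
```

View pics/scene_1.png

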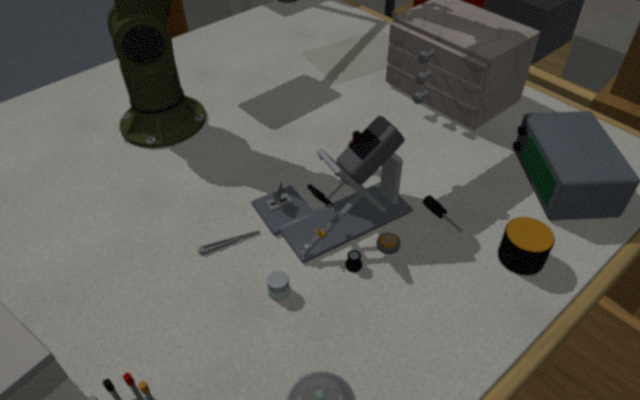

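View pics/top_2.png

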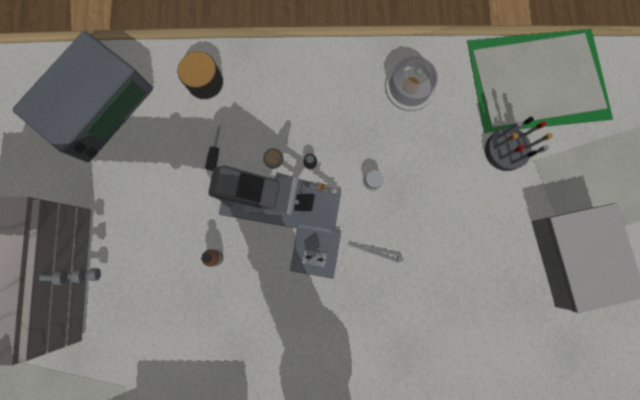

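apply_moves(rows="-.032 -.106 -.028 0 0 0 1;-.032 -.106 -.028 0 0 0 1;-.032 -.106 -.028 0 0 0 1;-.032 -.106 -.028 0 0 0 1;-.032 -.106 -.028 0 0 0 1;-.032 -.106 -.028 0 0 0 1;-.107 -.087 0 0 0 0 1;-.107 -.087 0 0 0 0 1;-.107 -.087 0 0 0 0 1;-.107 -.087 0 0 0 0 1;-.107 -.087 0 0 0 0 1;-.107 -.087 0 0 0 0 1")

```text
time: 2.6
position: [0.3281, 0.2153, 0.2821]
eef_rot: [179.9, 0.0, 163.1]
contact_force: [-0.4, 0.0, -0.6]
gripper_width: 0.0859
grip_force: 0.0
```

apply_moves(rows="-.107 -.087 0 0 0 0 1;-.107 -.087 0 0 0 0 1;-.107 -.087 0 0 0 0 1;-.07 -.057 0 0 0 0 1;0 0 0 0 0 0 1;0 0 0 0 0 0 1")

```text
time: 3.2
position: [0.4118, 0.0915, 0.2818]
eef_rot: [180.0, -0.0, 163.0]
contact_force: [-0.7, 0.3, 0.3]
gripper_width: 0.0855
grip_force: 0.0
```

```bash
python3 - <<'E'
from h import *
s=robot.observe();print(s['joint_positions'],s['position'],s['eef_rot'],s['time'])
spots(["wrist","top"],["gauge","plate_edge","handle_center","pointer_tip","index_tip","wing_center","slot"])
p=robot.read_camera("wrist")
print(np.linalg.inv(p["camera_from_world"]).round(3))
E
ls pics
```

```text
[-47.84909767 -13.76803801  26.84390369 109.19647631   6.16226685
  83.16205809  50.63074536] [0.41181652 0.09146162 0.28182475] [ 1.79951878e+02 -2.16416992e-02  1.63038187e+02] 3.2
wrist gauge [([0.5741, 0.0985, 0.0005], 0.75)]
wrist plate_edge [([0.5726, 0.0617, 0.1812], 0.66)]
wrist handle_center [([0.5672, 0.0457, 0.1121], 0.65)]
wrist pointer_tip [([0.6077, 0.0587, 0.0866], 0.78)]
wrist index_tip []
wrist wing_center [([0.4509, 0.0347, 0.0425], 0.57)]
wrist slot [([0.4519, 0.0344, 0.0187], 0.96)]
top gauge [([0.5708, 0.0962, -0.0028], 0.64), ([0.6086, 0.0589, 0.0884], 0.64)]
top plate_edge [([0.5711, 0.0666, 0.1844], 0.94)]
top handle_center [([0.5653, 0.0456, 0.1125], 0.62)]
top pointer_tip [([0.6067, 0.0577, 0.0868], 0.7), ([0.5629, 0.0447, 0.1143], 0.65)]
top index_tip [([0.5986, 0.0152, 0.056], 0.45)]
top wing_center [([0.4504, 0.0322, 0.0448], 0.66), ([0.4658, -0.1081, -0.004], 0.5)]
top slot [([0.4587, 0.2626, -0.0016], 0.57), ([0.7142, 0.2692, 0.0018], 0.35)]
[[ 0.291  0.918  0.268  0.343]
 [ 0.957 -0.279 -0.082  0.113]
 [-0.     0.28  -0.96   0.424]
 [ 0.     0.     0.     1.   ]]
scene_1.png
top_2.png
top_4.png
wrist_3.png
```

View pics/wrist_3.png

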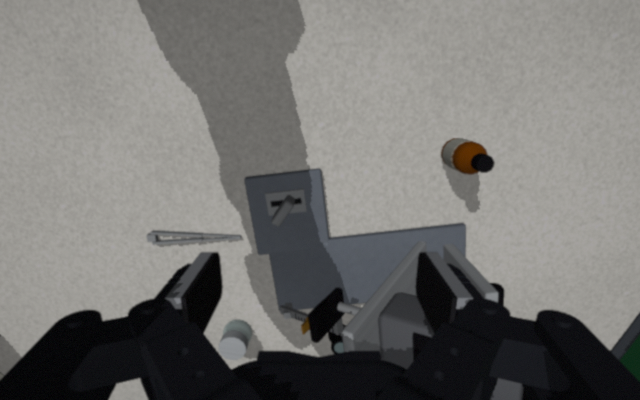

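```bash
cat >> h.py <<'E'
def unproj(p,uv,z):
    K=np.array(p["intrinsics"]);T=np.linalg.inv(p["camera_from_world"]);k=p["k1"]
    uv=np.atleast_2d(np.array(uv,float))
    n=cv2.undistortPoints(uv[:,None],K,np.array([k,0,0,0,0.]))[:,0]
    d=np.c_[n,np.ones(len(n))]@T[:3,:3].T
    o=T[:3,3]
    return (o+d*((z-o[2])/d[:,2:]))
def proj(p,P):
    K=np.array(p["intrinsics"]);M=np.array(p["camera_from_world"])
    return cv2.projectPoints(np.atleast_2d(np.array(P,float)),cv2.Rodrigues(M[:3,:3])[0],M[:3,3],K,np.array([p["k1"],0,0,0,0.]))[0][:,0]
E
python3 - <<'E'
from h import *
p=robot.read_camera("wrist")
g=unproj(p,[[330,239],[465,224]],.012);print(g);d=g[0]-g[1];print(np.degrees(np.arctan2(d[1],d[0])))
g=unproj(p,[[323,170],[247,178]],.012);d=g[1]-g[0];print(g,np.degrees(np.arctan2(d[1],d[0])))
im=cv2.resize(p["img"][160:260,230:350],None,fx=6,fy=6,interpolation=cv2.INTER_CUBIC)
ms=robot.masks_of(p,"wing_center")
for m in ms[:2]:
    ys,xs=np.nonzero(m["pixels"]);print(m["confidence"],len(xs),xs.min(),xs.max(),ys.min(),ys.max())
cv2.imwrite("pics/wz.png",cv2.convertScaleAbs(im[:,:,::-1],alpha=1.6))
E
```

```text
[[0.51881991 0.07548027 0.012     ]
 [0.55075703 0.25382464 0.012     ]]
-100.15266186720423
[[ 0.42564905  0.09362011  0.012     ]
 [ 0.40734755 -0.00207349  0.012     ]] -100.82713360400896
0.62 346 272 294 195 226
```

View pics/wz.png

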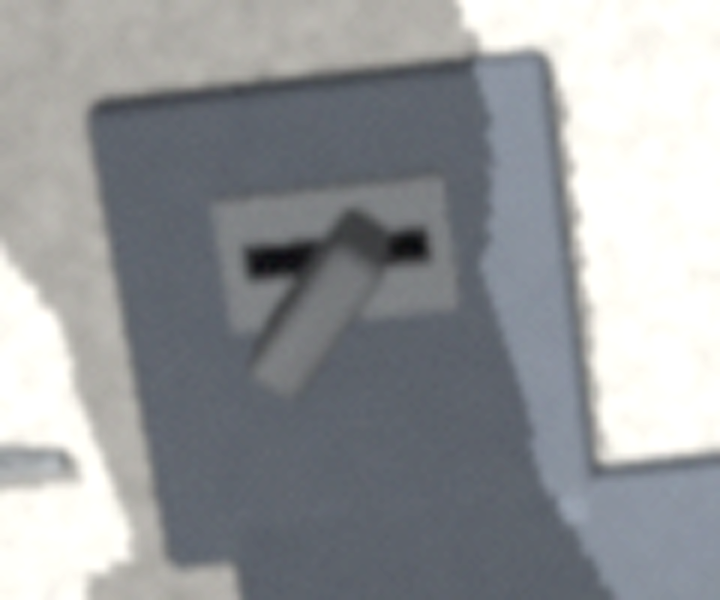

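```bash
python3 - <<'E'
from h import *
p=robot.read_camera("wrist")
q=np.array([[360,250],[272,388],[232,265],[450,243]])/6+[230,160]-.4
w=unproj(p,q[:2],.062);d=w[1]-w[0];print(w,w.mean(0),np.linalg.norm(d),np.degrees(np.arctan2(d[1],d[0])))
b=unproj(p,np.array([[228,268],[450,243],[213,203],[445,180],[233,333],[458,308]])/6+[230,160]-.4,.0155);print(b,b[2:].mean(0))
for i,j in((1,0),(3,2),(5,4)):
  d=b[i]-b[j];print(np.degrees(np.arctan2(-d[1],-d[0])))
E
```

```text
[[0.43934328 0.04903663 0.062     ]
 [0.46099915 0.0238286  0.062     ]] [0.45017121 0.03643261 0.062     ] 0.033232837552094885 -49.33458265290264
[[0.44726377 0.01229947 0.0155    ]
 [0.45582044 0.05978331 0.0155    ]
 [0.43259873 0.0140667  0.0155    ]
 [0.44217644 0.06299658 0.0155    ]
 [0.46157889 0.00840901 0.0155    ]
 [0.47034451 0.0569928  0.0155    ]] [0.45167464 0.03561627 0.0155    ]
-100.21515896205918
-101.07524336585126
-100.22743719459743
```

apply_moves(rows="-.0446 -.0348 .108 0 0 0 1;-.0446 -.0348 .108 0 0 0 1;-.0446 -.0348 .108 0 0 0 1;-.0446 -.0348 .108 0 0 0 1;0 0 0 0 0 -.094 1;0 0 0 0 0 -.094 1;0 0 0 0 0 -.094 1;0 0 0 0 0 -.094 1;0 0 0 0 0 -.094 1;0 0 0 0 0 -.094 1;0 0 0 0 0 -.094 1;0 0 0 0 0 -.094 1")

```text
time: 5.4
position: [0.451, 0.036, 0.1521]
eef_rot: [-180.0, 0.0, -128.9]
contact_force: [0.2, 0.3, -0.2]
gripper_width: 0.0848
grip_force: 0.0
```

```bash
python3 - <<'E'
from h import *
s=robot.observe();print(s['joint_positions'],s['position'],s['eef_rot'],s['time'])
E
```

```text
[-48.41760239  -4.74988824  39.27745069 117.02754295   3.27453735
  66.68143508 130.60850974] [0.45102402 0.03601208 0.15214671] [-1.79995107e+02  2.70563198e-03 -1.28857659e+02] 5.4
```

apply_moves(rows="0 0 0 0 0 .093 1;0 0 0 0 0 .093 1;0 0 0 0 0 .093 1;0 0 0 0 0 .093 1;0 0 0 0 0 .093 1;0 0 0 0 0 .093 1;0 0 0 0 0 .093 1;0 0 .04 0 0 .093 1;0 0 .04 0 0 .093 1;0 0 .04 0 0 .093 1;0 0 .04 0 0 .093 1;0 0 .04 0 0 .093 1")

```text
time: 6.6
position: [0.4511, 0.0361, 0.0917]
eef_rot: [180.0, 0.0, 130.0]
contact_force: [0.2, -0.3, 0.5]
gripper_width: 0.0855
grip_force: 0.0
```

```bash
python3 - <<'E'
from h import *
s=robot.observe();print(s['joint_positions'],s['position'],s['eef_rot'],s['time'])
spots(["wrist"],["wing_center","slot"])
E
```

```text
[-43.61702115   0.56480657  36.21733567 120.73313548  -0.39277303
  58.79868045  32.81401109] [0.45106778 0.03605876 0.09170274] [1.79987755e+02 5.16761215e-03 1.30011622e+02] 6.6
wrist wing_center [([0.4513, 0.0353, 0.0461], 0.96)]
wrist slot [([0.4549, 0.0357, 0.0179], 0.67)]
```

apply_moves(rows="0 0 .05 0 0 .008 1;0 0 .05 0 0 0 1;0 0 .05 0 0 0 1;0 0 .05 0 0 0 1;0 0 0 0 0 0 1;0 0 0 0 0 0 0;0 0 0 0 0 0 0;0 0 0 0 0 0 0;0 0 0 0 0 0 0;0 0 0 0 0 0 0;0 0 0 0 0 0 0")

```text
time: 7.85
position: [0.4512, 0.036, 0.0324]
eef_rot: [180.0, 0.0, 129.6]
contact_force: [-0.1, -0.4, 1.5]
gripper_width: 0.011
grip_force: 62.0
```

apply_moves(rows="0 0 0 0 0 .0693 0;0 0 0 0 0 .0693 0;0 0 0 0 0 .0693 0;0 0 0 0 0 .0693 0;0 0 0 0 0 .0693 0;0 0 0 0 0 .0693 0;0 0 0 0 0 .0693 0;0 0 0 0 0 .0693 0;0 0 0 0 0 0 0")

```text
time: 8.75
position: [0.4523, 0.0363, 0.0327]
eef_rot: [179.8, -0.1, 79.7]
contact_force: [2.9, 1.0, 0.1]
gripper_width: 0.0107
grip_force: 62.0
```

apply_moves(rows="0 0 .005 0 0 0 0;0 0 .005 0 0 0 0;0 0 .005 0 0 0 0;0 0 .005 0 0 0 0;0 0 .005 0 0 0 0;0 0 .005 0 0 0 0;0 0 0 0 0 0 0")

```text
time: 9.45
position: [0.4523, 0.0363, 0.0236]
eef_rot: [179.9, -0.1, 79.8]
contact_force: [5.2, 1.3, 4.7]
gripper_width: 0.0113
grip_force: 62.6
```

```bash
python3 - <<'E'
from h import *
s=robot.observe();print(s['joint_positions'],s['position'],s['eef_rot'],s['time'],s['contact_force'],s['torque'])
spots(["wrist"],["wing_center","slot"])
E
```

```text
[-46.42515472   8.22902553  40.85465592 123.98538659  -7.05764689
  49.84597656 -11.55619961] [0.45226407 0.036252   0.02363119] [ 1.79869623e+02 -5.45595920e-02  7.97561913e+01] 9.45 [5.183579   1.28057498 4.65699185] [ 0.27003194 -1.09602499  0.03479407]
wrist wing_center [([0.4491, 0.0352, 0.038], 0.55)]
wrist slot [([0.4533, 0.034, 0.0181], 0.84)]
```

apply_moves(rows="0 0 .002 0 0 0 0;0 0 0 0 0 .06 0;0 0 0 0 0 .085 0;0 0 0 0 0 .085 0;0 0 0 0 0 .085 0;0 0 0 0 0 .085 0;0 0 0 0 0 .085 0;0 0 0 0 0 .085 0;0 0 0 0 0 .085 0;0 0 0 0 0 .085 0;0 0 0 0 0 .085 0;0 0 0 0 0 .085 0")

```text
time: 10.8
position: [0.4534, 0.0349, 0.0236]
eef_rot: [179.9, -0.3, -2.5]
contact_force: [6.3, -2.7, 5.6]
gripper_width: 0.011
grip_force: 62.9
```

```bash
python3 - <<'E'
from h import *
s=robot.observe();print(s['joint_positions'],s['position'],s['eef_rot'],s['time'],s['contact_force'],s['torque'])
E
```

```text
[-55.69654603   9.61622778  51.2134593  124.17848685  -9.68877096
  49.90630536 -91.12877291] [0.45342607 0.03486132 0.02357133] [179.94950124  -0.26941762  -2.48994919] 10.8 [ 6.32334655 -2.69337933  5.56095539] [-0.58471739 -1.4375285   0.03571206]
```

apply_moves(rows="0 0 0 0 0 .075 0;0 0 -.003 0 0 0 0;0 0 -.003 0 0 0 0;0 0 0 0 0 0 .5;0 0 0 0 0 0 .8;0 0 0 0 0 0 .8;0 0 0 0 0 0 .8;0 0 -.05 0 0 0 .8;0 0 -.1 0 0 0 .8;0 0 -.1 0 0 0 .8;0 0 -.1 0 0 0 .8;0 0 0 0 0 0 .8")

```text
time: 12.0
position: [0.4533, 0.0367, 0.1326]
eef_rot: [-179.7, -0.3, -8.9]
contact_force: [0.3, -0.5, -0.4]
gripper_width: 0.0683
grip_force: 0.0
```

```bash
python3 - <<'E'
from h import *
s=robot.observe();print(s['joint_positions'],s['position'],s['eef_rot'],s['time'],s['contact_force'])
o=spots(["wrist","scene","top"],["plate_edge","handle_center","pointer_tip","index_tip","wing_center","slot"])
E
ls -t pics|head -3
```

```text
[ -61.53718629   -4.68265438   52.56545315  118.6109573     3.95233705
   63.94806121 -109.67544131] [0.45327587 0.03665384 0.13260137] [-179.73543026   -0.2764539    -8.89568741] 12.0 [ 0.25996652 -0.54302847 -0.35630975]
wrist plate_edge []
wrist handle_center [([0.5667, 0.0451, 0.1131], 0.91)]
wrist pointer_tip []
wrist index_tip []
wrist wing_center [([0.4485, 0.0355, 0.0351], 0.96)]
wrist slot [([0.4506, 0.0363, 0.0209], 0.97)]
scene plate_edge [([0.5683, 0.068, 0.1804], 0.63)]
scene handle_center [([0.5677, 0.0437, 0.1128], 0.78)]
scene pointer_tip [([0.604, 0.0555, 0.0907], 0.81)]
scene index_tip [([0.6008, 0.0192, 0.056], 0.4), ([0.4488, 0.032, 0.0192], 0.36)]
scene wing_center [([0.4488, 0.0327, 0.0399], 0.74), ([0.6254, -0.1048, -0.0029], 0.37)]
scene slot [([0.4508, 0.0333, 0.0193], 0.81)]
top plate_edge [([0.5723, 0.0671, 0.1822], 0.65), ([0.5955, 0.019, 0.0577], 0.54)]
top handle_center [([0.5648, 0.0464, 0.1131], 0.57)]
top pointer_tip [([0.6064, 0.0609, 0.0859], 0.66), ([0.6292, -0.1017, 0.0019], 0.24)]
top index_tip [([0.5958, 0.0167, 0.059], 0.58)]
top wing_center []
top slot []
top_12.png
scene_11.png
wrist_10.png
```

apply_moves(rows=".069 .0455 -.078 0 0 0 .5;.069 .0455 -.078 0 0 0 .5;.069 .0455 -.078 0 0 0 .5;0 0 0 .078 0 0 .5;0 0 0 .078 0 0 .5;0 0 0 .078 0 0 .5;0 0 0 .078 0 0 .5;0 0 0 .078 0 0 .5;0 0 0 0 0 0 .5;0 0 0 0 0 0 .5")

```text
time: 14.05
position: [0.5058, -0.015, 0.1988]
eef_rot: [-145.1, 0.1, -9.0]
contact_force: [-0.1, 1.3, -0.7]
gripper_width: 0.0429
grip_force: 0.0
```

```bash
cat >> h.py <<'E'
def go(target,Rt=None):
    s=robot.observe();Rc=R.from_euler('xyz',s['eef_rot'],degrees=True)
    print(np.round(s['joint_positions'],1),s['position'].round(4),s['eef_rot'].round(1),s['time'],s['contact_force'].round(1))
    print('shift frac',(Rc.inv().apply(np.array(target)-s['position'])/.3).round(4))
    if Rt is not None: print('turn frac',((Rc.inv()*Rt).as_rotvec(degrees=True)/90).round(4))
g=np.radians(-100.3);a=np.radians(35)
G=np.array([np.cos(g),np.sin(g),0])
xs=np.cos(a)*G+[0,0,-np.sin(a)];zs=np.sin(a)*G+[0,0,np.cos(a)];ys=np.cross(zs,xs)
RT=R.from_matrix(np.c_[ys,xs,-zs])
E
python3 - <<'E'
from h import *
H=np.array([.5655,.0455,.1125])
go(H+.0853*zs,RT)
o=spots(["wrist"],["plate_edge","handle_center","pointer_tip","index_tip","wing_center"])
E
ls -t pics|head -1
```

```text
[-36.9  12.5  65.6 110.  -44.1  82.8 -56.6] [ 0.5058 -0.015   0.1988] [-1.451e+02  1.000e-01 -9.000e+00] 14.05 [-0.1  1.3 -0.7]
shift frac [ 0.1615 -0.0241  0.0831]
turn frac [0.0012 0.0092 0.0108]
wrist plate_edge [([0.5716, 0.0634, 0.1801], 0.89), ([0.609, 0.0604, 0.0847], 0.27)]
wrist handle_center [([0.5638, 0.0454, 0.1137], 0.83)]
wrist pointer_tip [([0.6097, 0.0609, 0.0871], 0.55)]
wrist index_tip [([0.6053, 0.0137, 0.0597], 0.6)]
wrist wing_center [([0.4512, 0.0347, 0.0359], 0.63), ([0.6046, 0.0161, 0.0588], 0.34)]
wrist_13.png
```

apply_moves(rows=".054 -.008 .028 .0004 .003 .0036 .5;.054 -.008 .028 .0004 .003 .0036 .5;.054 -.008 .028 .0004 .003 .0036 .5;0 0 0 0 0 0 .5")

```text
time: 14.75
position: [0.5581, 0.0005, 0.1825]
eef_rot: [-144.8, -0.1, -9.9]
contact_force: [-0.6, 0.1, -0.7]
gripper_width: 0.0427
grip_force: 0.0
```

```bash
python3 - <<'E'
from h import *
H=np.array([.5655,.0455,.1125])
go(H-.0147*zs,RT)
o=spots(["wrist"],["plate_edge","handle_center","pointer_tip","index_tip"])
p=robot.read_camera("wrist")
pts=np.array([H+18*.001*zs+s*.018*ys for s in(-1,1)]+[H])
print(proj(p,pts))
cv2.imwrite("pics/w2.png",cv2.convertScaleAbs(p["img"][:,:,::-1],alpha=1.4))
E
```

```text
[-33.2  20.8  61.9 105.8 -51.7  83.5 -55.5] [5.581e-01 5.000e-04 1.825e-01] [-1.448e+02 -1.000e-01 -9.900e+00] 14.75 [-0.6  0.1 -0.7]
shift frac [-0.0019  0.0103  0.3274]
turn frac [-0.0017  0.0016  0.0039]
wrist plate_edge [([0.5703, 0.0628, 0.1795], 0.7)]
wrist handle_center [([0.5686, 0.0463, 0.1115], 0.65)]
wrist pointer_tip [([0.6081, 0.0595, 0.0903], 0.66)]
wrist index_tip [([0.6051, 0.0161, 0.0596], 0.64), ([0.5684, 0.044, 0.1128], 0.61)]
[[321.4570129  235.48234973]
 [321.69070566 184.36327616]
 [321.45170426 202.5229449 ]]
```

View pics/w2.png

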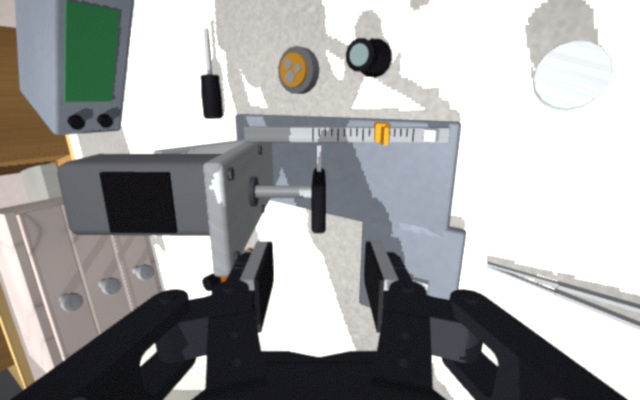

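apply_moves(rows="0 0 .04 0 0 .004 .35;0 0 .04 0 0 0 .35;0 0 .04 0 0 0 .35;0 0 .04 0 0 0 .35;0 0 .04 0 0 0 .35;0 0 0 0 0 0 .35")

```text
time: 15.65
position: [0.5625, 0.034, 0.1321]
eef_rot: [-144.8, 0.3, -10.3]
contact_force: [0.9, 0.3, -0.9]
gripper_width: 0.0298
grip_force: 0.0
```

apply_moves(rows="0 0 .02 0 0 0 .35;0 0 .02 0 0 0 .35;0 0 .02 0 0 0 .35;0 0 .02 0 0 0 .35;0 0 0 0 0 0 .35")

```text
time: 16.15
position: [0.5655, 0.0466, 0.1137]
eef_rot: [-144.8, 0.2, -10.4]
contact_force: [0.0, 0.1, -0.8]
gripper_width: 0.0298
grip_force: 0.0
```

```bash
python3 - <<'E'
from h import *
H=np.array([.5655,.0455,.1125])
go(H-.0127*zs,RT)
o=spots(["wrist"],["plate_edge","handle_center","pointer_tip","index_tip"])
p=robot.read_camera("wrist")
cv2.imwrite("pics/w3.png",cv2.convertScaleAbs(p["img"][:,:,::-1],alpha=1.4))
E
```

```text
[-34.5  25.2  58.  110.2 -57.7  77.  -53.1] [0.5655 0.0466 0.1137] [-144.8    0.2  -10.4] 16.15 [ 0.   0.1 -0.8]
shift frac [0.0007 0.0053 0.0436]
turn frac [-0.0024  0.0008 -0.0022]
wrist plate_edge [([0.5726, 0.0634, 0.1806], 0.71)]
wrist handle_center [([0.5648, 0.0476, 0.1117], 0.8)]
wrist pointer_tip [([0.6079, 0.0596, 0.0856], 0.93)]
wrist index_tip [([0.6043, 0.0156, 0.0605], 0.56), ([0.7103, 0.2698, -0.0034], 0.55)]
```

View pics/w3.png

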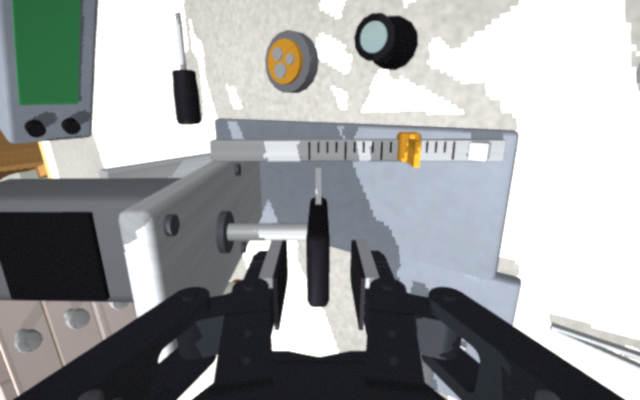

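apply_moves(rows="0 0 .01 0 0 0 .35;0 0 .01 0 0 0 .35;0 0 0 0 0 0 .35")

```text
time: 16.75
position: [0.5663, 0.0497, 0.1091]
eef_rot: [-144.8, 0.1, -10.4]
contact_force: [0.2, 0.5, 0.4]
gripper_width: 0.0298
grip_force: 0.0
```

apply_moves(rows="0 0 .01 0 0 0 .35;0 0 .005 0 0 0 .35;0 0 0 0 0 0 .35")

```text
time: 17.05
position: [0.5668, 0.0521, 0.1056]
eef_rot: [-144.8, 0.1, -10.5]
contact_force: [1.2, -0.6, -0.3]
gripper_width: 0.0298
grip_force: 0.0
```

apply_moves(rows="0 0 0 0 0 0 0;0 0 0 0 0 0 0;0 0 0 0 0 0 0;0 0 0 0 0 0 0;0 0 0 0 0 0 0;0 0 0 0 0 0 0")

```text
time: 17.65
position: [0.5671, 0.0519, 0.1063]
eef_rot: [-144.7, 0.1, -10.5]
contact_force: [-1.0, -0.1, 3.6]
gripper_width: 0.0089
grip_force: 60.4
```

```bash
python3 - <<'E'
from h import *
go([.5668,.0521,.1056],RT)
p=robot.read_camera("wrist")
im=p["img"].astype(float)
o=spots(["wrist"],["handle_center","pointer_tip","index_tip"])
P=o["wrist","pointer_tip"][0]["point"];I=o["wrist","index_tip"][0]["point"]
print(((np.array(I)-P)@np.c_[xs,ys,zs]).round(4), proj(p,[P,I]))
cv2.imwrite("pics/w4.png",cv2.convertScaleAbs(cv2.resize(p["img"][90:240,280:480,::-1],None,fx=4,fy=4,interpolation=cv2.INTER_CUBIC),alpha=1.4))
E
```

```text
[-34.6  25.8  57.5 110.5 -58.5  76.3 -52.7] [0.5671 0.0519 0.1063] [-1.447e+02  1.000e-01 -1.050e+01] 17.65 [-1.  -0.1  3.6]
shift frac [-0.0011  0.0009  0.002 ]
turn frac [-0.0028 -0.0002 -0.002 ]
wrist handle_center [([0.5667, 0.0483, 0.1144], 0.76)]
wrist pointer_tip [([0.606, 0.0601, 0.0873], 0.81)]
wrist index_tip [([0.6013, 0.0161, 0.0597], 0.58), ([0.6761, 0.0471, 0.0015], 0.46)]
[0.052  0.0032 0.0027] [[316.76395944 169.65090487]
 [420.69339394 164.09930646]]
```

View pics/w4.png

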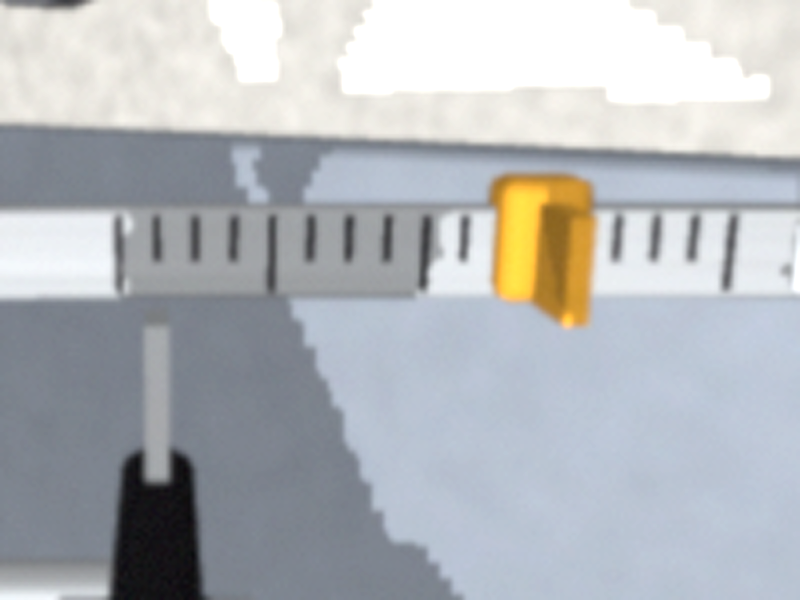

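apply_moves(rows="0 .0115 0 0 0 0 0;0 .0115 0 0 0 0 0;0 .0115 0 0 0 0 0;0 .0115 0 0 0 0 0;0 .0115 0 0 0 0 0;0 .0115 0 0 0 0 0;0 .0115 0 0 0 0 0;0 .0115 0 0 0 0 0;0 .0115 0 0 0 0 0;0 .0115 0 0 0 0 0;0 .0115 0 0 0 0 0;0 .0115 0 0 0 0 0")

```text
time: 19.1
position: [0.5614, 0.0207, 0.084]
eef_rot: [-144.5, 0.1, -10.3]
contact_force: [-1.7, 4.9, 12.2]
gripper_width: 0.0089
grip_force: 61.2
```

```bash
python3 - <<'E'
from h import *
p0=np.array([.5671,.0519,.1063])
go(p0,RT)
s=robot.observe();print('moved',((s['position']-p0)@np.c_[xs,ys,zs]).round(4))
p=robot.read_camera("wrist")
o=spots(["wrist"],["handle_center","pointer_tip","index_tip"])
P=o["wrist","pointer_tip"][0]["point"];I=o["wrist","index_tip"][0]["point"]
print(((np.array(I)-P)@np.c_[xs,ys,zs]).round(4), proj(p,[P,I]))
cv2.imwrite("pics/w5.png",cv2.convertScaleAbs(cv2.resize(p["img"][90:240,240:440,::-1],None,fx=4,fy=4,interpolation=cv2.INTER_CUBIC),alpha=1.4))
E
```

```text
[-29.8  28.8  56.4 110.7 -60.   77.6 -47.5] [0.5614 0.0207 0.084 ] [-1.445e+02  1.000e-01 -1.030e+01] 19.1 [-1.7  4.9 12.2]
shift frac [-0.0002 -0.129   0.001 ]
turn frac [-0.0061  0.0003 -0.0008]
moved [ 0.0387  0.     -0.0001]
wrist handle_center [([0.5624, 0.0166, 0.0909], 0.65)]
wrist pointer_tip [([0.6007, 0.0256, 0.0651], 0.94)]
wrist index_tip [([0.6033, 0.0176, 0.0616], 0.9), ([0.5619, 0.0126, 0.0919], 0.38)]
[0.0081 0.004  0.0014] [[322.23416897 168.55895079]
 [338.5235632  161.2020905 ]]
```

View pics/w5.png

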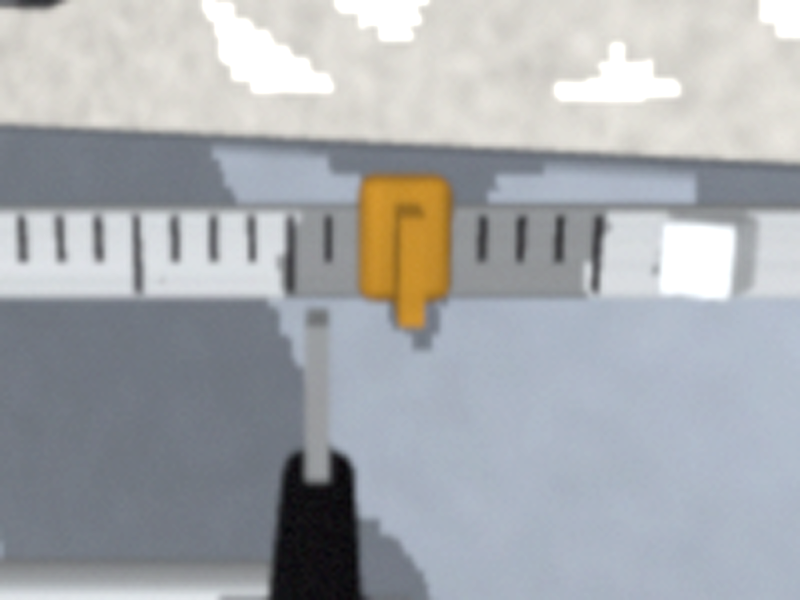

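apply_moves(rows="0 .007 0 0 0 0 0;0 .007 0 0 0 0 0;0 .007 0 0 0 0 0;0 .007 0 0 0 0 0;0 .007 0 0 0 0 0;0 0 0 0 0 0 0")

```text
time: 19.95
position: [0.56, 0.0128, 0.0784]
eef_rot: [-144.4, 0.1, -10.3]
contact_force: [-2.7, 5.9, 13.7]
gripper_width: 0.0088
grip_force: 61.3
```

```bash
python3 - <<'E'
from h import *
p0=np.array([.5671,.0519,.1063])
go(p0,RT)
s=robot.observe();print('moved',((s['position']-p0)@np.c_[xs,ys,zs]).round(4))
p=robot.read_camera("wrist")
o=spots(["wrist"],["handle_center","pointer_tip","index_tip"])
P=o["wrist","pointer_tip"][0]["point"];I=o["wrist","index_tip"][0]["point"]
print(((np.array(I)-P)@np.c_[xs,ys,zs]).round(4), proj(p,[P,I]))
cv2.imwrite("pics/w6.png",cv2.convertScaleAbs(cv2.resize(p["img"][90:240,240:440,::-1],None,fx=4,fy=4,interpolation=cv2.INTER_CUBIC),alpha=1.4))
E
```

```text
[-28.6  29.6  56.1 110.7 -60.3  78.  -46.2] [0.56   0.0128 0.0784] [-1.444e+02  1.000e-01 -1.030e+01] 19.95 [-2.7  5.9 13.7]
shift frac [-0.0002 -0.1619  0.0015]
turn frac [-0.0068  0.0004 -0.0007]
moved [ 0.0486  0.     -0.0001]
wrist handle_center [([0.6023, 0.0159, 0.0608], 0.74), ([0.5578, 0.0066, 0.0845], 0.69)]
wrist pointer_tip [([0.6017, 0.0205, 0.0606], 0.62)]
wrist index_tip [([0.6052, 0.0155, 0.06], 0.82)]
[0.0039 0.0043 0.002 ] [[315.68872805 164.51532095]
 [323.3705355  156.62073452]]
```

View pics/w6.png

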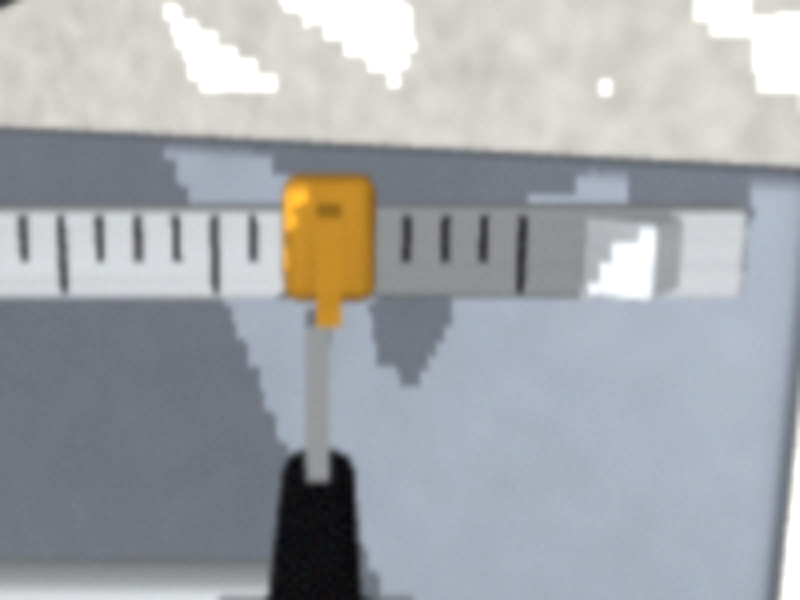

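apply_moves(rows="0 .004 0 0 0 0 0;0 0 0 0 0 0 0;0 0 0 0 0 0 0;0 0 0 0 0 0 0;0 0 0 0 0 0 0;0 0 0 0 0 0 0;0 0 0 0 0 0 0;0 0 0 0 0 0 0;0 0 0 0 0 0 0;0 0 0 0 0 0 0;0 0 0 0 0 0 0;0 0 0 0 0 0 0")

```text
time: 21.4
position: [0.5599, 0.0121, 0.0779]
eef_rot: [-144.4, 0.1, -10.3]
contact_force: [-1.8, 6.6, 14.1]
gripper_width: 0.0093
grip_force: 61.3
```

apply_moves(rows="0 0 0 0 0 0 0;0 0 0 0 0 0 0;0 0 0 0 0 0 0;0 0 0 0 0 0 0;0 0 0 0 0 0 0;0 0 0 0 0 0 0;0 0 0 0 0 0 0;0 0 0 0 0 0 0;0 0 0 0 0 0 0;0 0 0 0 0 0 0;0 0 0 0 0 0 0;0 0 0 0 0 0 0")

```text
time: 22.6
position: [0.5599, 0.0121, 0.0779]
eef_rot: [-144.4, 0.1, -10.3]
contact_force: [-1.5, 4.7, 14.4]
gripper_width: 0.0089
grip_force: 61.3
```

```bash
python3 - <<'E'
from h import *
p0=np.array([.5671,.0519,.1063])
go(p0,RT)
p=robot.read_camera("wrist")
hsv=cv2.cvtColor(p["img"],cv2.COLOR_RGB2HSV)
for r in (167,169,171): # fin rows near tip
    c=np.nonzero((hsv[r,300:345,1]>150)&(hsv[r,300:345,2]>80))[0]+300;print(r,c)
for r in (180,190,198): print(r,p["img"][r,312:328,2])
E
```

```text
[-28.5  29.7  56.1 110.6 -60.3  78.  -46.1] [0.5599 0.0121 0.0779] [-1.444e+02  1.000e-01 -1.030e+01] 22.6 [-1.5  4.7 14.4]
shift frac [-1.000e-04 -1.648e-01  1.600e-03]
turn frac [-0.007   0.0005 -0.0004]
167 [318 319 320 321 322]
169 [318 319 320 321 322]
171 []
180 [135 133 133 129 121 114 112 111 110 111 115 127 132 133 135 135]
190 [134 134 135 131 120 114 109 110 110 110 115 128 132 132 132 134]
198 [134 135 134 132 121 112 111 109 110 110 115 128 134 135 135 135]
```

apply_moves(rows="0 -.0115 0 0 0 0 0;0 -.0115 0 0 0 0 0;0 -.0115 0 0 0 0 0;0 -.0115 0 0 0 0 0;0 -.0115 0 0 0 0 0;0 -.0115 0 0 0 0 0;0 -.0115 0 0 0 0 0;0 -.0115 0 0 0 0 0;0 -.0115 0 0 0 0 0;0 -.0115 0 0 0 0 0;0 -.0115 0 0 0 0 0;0 -.0115 0 0 0 0 0")

```text
time: 23.85
position: [0.5655, 0.0432, 0.1]
eef_rot: [-144.7, 0.1, -10.4]
contact_force: [-0.5, 1.0, 6.4]
gripper_width: 0.0092
grip_force: 60.8
```

apply_moves(rows="0 -.007 0 0 0 0 0;0 -.007 0 0 0 0 0;0 -.007 0 0 0 0 0;0 -.007 0 0 0 0 0;0 -.005 0 0 0 0 0;0 0 0 0 0 0 0;0 0 0 0 0 0 0")

```text
time: 24.55
position: [0.5668, 0.0505, 0.1052]
eef_rot: [-144.7, 0.1, -10.5]
contact_force: [-2.1, 0.5, 6.0]
gripper_width: 0.0092
grip_force: 60.7
```

```bash
python3 - <<'E'
from h import *
p0=np.array([.5671,.0519,.1063])
go(p0,RT)
s=robot.observe();print('moved',((s['position']-p0)@np.c_[xs,ys,zs]).round(4),s['contact_force']@np.c_[xs,ys,zs])
E
```

```text
[-34.4  25.9  57.4 110.5 -58.6  76.3 -52.4] [0.5668 0.0505 0.1052] [-1.447e+02  1.000e-01 -1.050e+01] 24.55 [-2.1  0.5  6. ]
shift frac [ 0.0001 -0.0061 -0.0003]
turn frac [-0.0028 -0.0002 -0.002 ]
moved [ 0.0018 -0.     -0.0001] [-3.52195305 -2.10644708  4.88682487]
```

apply_moves(rows="0 -.004 0 0 0 0 0;0 -.004 0 0 0 0 0;0 -.003 0 0 0 0 0;0 0 0 0 0 0 0;0 0 0 0 0 0 0")

```text
time: 25.05
position: [0.5671, 0.052, 0.1063]
eef_rot: [-144.9, 0.1, -10.5]
contact_force: [-1.5, -2.5, 2.1]
gripper_width: 0.0088
grip_force: 60.6
```

```bash
python3 - <<'E'
from h import *
p0=np.array([.5671,.0519,.1063])
go(p0,RT)
s=robot.observe();print('moved',((s['position']-p0)@np.c_[xs,ys,zs]).round(4),s['contact_force']@np.c_[xs,ys,zs])
E
```

```text
[-34.8  25.7  57.5 110.5 -58.4  76.2 -52.9] [0.5671 0.052  0.1063] [-1.449e+02  1.000e-01 -1.050e+01] 25.05 [-1.5 -2.5  2.1]
shift frac [ 0.0001  0.0002 -0.0003]
turn frac [-0.0013 -0.0005 -0.0027]
moved [-0.0001 -0.     -0.0001] [ 1.00698696 -0.99879844  3.28378298]
```

apply_moves(rows="0 0 0 0 0 0 .15;0 0 0 0 0 0 .35;0 0 0 0 0 0 .35;0 0 0 0 0 0 .35;0 0 -.03 0 0 0 .35;0 0 -.05 0 0 0 .35;0 0 -.06 0 0 0 .35;0 0 -.08 0 0 0 .35;0 0 -.08 0 0 0 .35;0 0 -.08 0 0 0 .35;0 0 0 0 0 0 .35")

```text
time: 26.15
position: [0.5569, -0.016, 0.2039]
eef_rot: [-144.8, -0.3, -10.8]
contact_force: [-0.3, 0.2, -0.5]
gripper_width: 0.0298
grip_force: 0.0
```

```bash
python3 - <<'E'
from h import *
go([.5,0,.2],RT)
o=spots(["wrist"],["pointer_tip","index_tip","handle_center","wing_center"])
p=robot.read_camera("wrist")
cv2.imwrite("pics/w7.png",cv2.convertScaleAbs(p["img"][:,:,::-1],alpha=1.4))
E
```

```text
[-32.7  19.6  63.2 104.4 -50.4  85.3 -56.5] [ 0.5569 -0.016   0.2039] [-144.8   -0.3  -10.8] 26.15 [-0.3  0.2 -0.5]
shift frac [-0.1963 -0.007   0.0197]
turn frac [-0.0022 -0.0054 -0.0025]
wrist pointer_tip []
wrist index_tip [([0.6036, 0.0145, 0.0612], 0.58)]
wrist handle_center [([0.5652, 0.0478, 0.1121], 0.77), ([0.4672, -0.1011, 0.0034], 0.19)]
wrist wing_center [([0.4487, 0.0377, 0.0366], 0.38)]
```

View pics/w7.png

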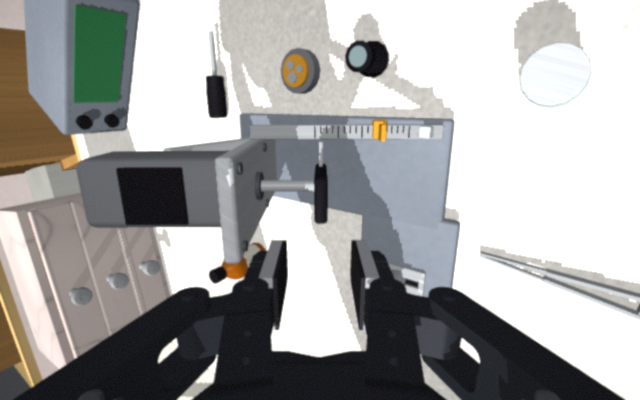

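The handle is home at pixel (320,190), with the pointer at the same tick as before the pull. The index is unmoved at (380,130). The robot touches nothing, and the bystanders in view (tweezers, loupe, movement, driver) have not moved. I'm handing in.

```bash
python3 -c "
from cell import robot
print(robot.sign_off())"
```

```text
the job is handed in; nothing more can be done
None
```

The job is handed in, with no verdict returned: the stud was turned a quarter turn to lock, the pointer was held within about 0.5 mm of the index for over 2 s, and the slide was eased home; the last pictures show the index where it was set.

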